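# Lock the casting mould with its blue T-key

## Task

Take the blue-gripped T-key from the wooden rack, pass its T-head down through the slot in the metal plate on top of the white plaster mould, and give it a quarter turn (either way) so that the head lies crosswise under the plate. Leave it standing there with its collar flat on the plate, near the middle of the slot, and leave the red and yellow keys in the rack.

Things in the scene. Friction and masses are not known exactly. Their poses are not given: they have to be found in the camera images.
- key_blue: T-key, 0.15 to 0.3 kg, upright in the wooden rack. Origin: centre of its round steel collar's underside, resting on the rack top (z = 45 mm); z up, x along T-head and grip. Collar 48 mm across, 6 thick. Blue grip bar 60 (x) by 18 mm (y), z = 14 to 48 mm: pinch across its width. Below: 12 mm shank, steel T-head 60 (x) by 12 mm (y), z = -18 to -30 mm. Lifts straight out; raise over 30 mm to clear
- key_red: bystander, same shape, size and axes as the blue T-key but with a red grip. The three keys stand in the rack in any order, 90 mm apart along their y, each loose in a slot 68 (x) by 20 mm (y)
- key_yellow: bystander, same shape, size and axes as the blue T-key but with a yellow grip. The three keys stand in the rack in any order, 90 mm apart along their y, each loose in a slot 68 (x) by 20 mm (y)
- mould: white plaster block, fixed, 190 (x) by 170 mm (y), aluminium plate with blue corner studs (3 mm high) on top. Origin: centre of underside, z up. Plate top at z = 80 mm, 8 mm thick. Slot in it centred above the origin, 74 mm (x) by 28 mm (y); below it an empty shaft 92 mm square down to the table. The key turns freely with its collar 0 to 7 mm above the plate; let go, it drops onto it
There are look-alikes about, which are no part of the job. What is shaped like the key_blue but turquoise is not meant.

How it is judged:
By the outcome, as a careful person would: the job done as asked, in the order asked, and still so for the second after the job is handed in, with the robot touching nothing.
It also fails if it takes over 43 s, if anything falls off the work surface, if the arm or the gripper's body presses on something with over 40 N, if the wrist force passes 120 N, or if a joint passes its speed limit or range.

## Robot

A 6-joint arm with a two-finger parallel gripper is mounted at the origin on the work surface. World frame = base frame: x ahead of the robot, y to its left, z up, the work surface at z = 0. Lengths are in mm, angles in degrees, forces in N, time in s.
With the tool pointing down it reaches from about 325 to 850 mm from the base axis. Payload 4.4 kg.
Tool frame: the origin (TCP) lies at the very end of the fingers, on their centre line; the grasp point (between the pads) lies 19 mm behind it (grip_point_offset is the distance from the TCP to the grasp point, in mm); z points along the fingers, x is the direction in which the jaws open and shut, and the axes are right-handed (so a half turn about z gives the same grasp; the last joint's range is limited). The gripper opens to 94 mm and grips with 3 to 60 N. Pads are 16 mm wide; open, the fingers measure 119 mm over their backs; the gripper's body (75 mm by 177 mm) begins 78 mm behind the grasp point.
Start: joints at [-76.92, 11.837, 88.321, -0, 79.842, -8.623], TCP at [212.626, -534.244, 205.447] pointing down, gripper open.
Joint ranges: [-156.59, 156.59], [-49.26, 127.26], [12.9, 141.05], [-63.56, 243.56], [4.71, 150.69], [-161.64, 161.64]. Speed limits (degrees/s): [159.86, 159.86, 180, 180, 180, 180].

## Interface

Orientations are given as [roll, pitch, yaw] about the fixed x, y, z axes, in that order (R = Rz(yaw) Ry(pitch) Rx(roll)).
In Python, from workcell import * gives the robot as it stands.
- The arm moves only by the tool drive_tool, never from a script. Its argument "motion" is text: rows parted by semicolons, each of 5 numbers parted by spaces: the opening in per cent of the stroke, from 0 (shut) to 100 (fully open), then the shift along the tool's x, y, z in mm, then the turn about the tool's z in degrees. In form: hand dx dy dz yaw; .... A call has 1 to 8 rows; each row shifts and turns the commanded pose from where the row before left it, along the tool's axes as they then stand; what a row does not reach is not made up. A row lasts 1/8 s, in which the tool goes at most 62.5 mm and 10.7 degrees, less where a joint would pass 70% of its speed; a pose out of reach is approached as far as the arm can. A call is refused whole if a number of a shift passes 62.5 or a number of a turn 10.7, either way. A call with a gripper value outside its range is refused whole. The fingers move at their own pace and stop on an object; "grip_force" is the grip in N (left out, the last holds). Time passes only in rows, so rows that do not move let the fingers close. It gives the time, the measured TCP pose, the force and the opening at its end, in the units of the state.
- state(): the state, without advancing time (a new reading comes with each control period).
- capture(name): name is "side" or "top" or "wrist"; returns a dict with "img" (384x512x3 uint8, red, green, blue), "range_z" (384x512 float32, mm along the optical axis (not along the pixel's ray), 0 where there is no reading), "intrinsics" (3x3 intrinsics, pixels), "distortion" ([k1, k2, p1, p2, k3] as OpenCV has them; the pictures are not rectified), "R" (3x3) and "t" (3): a world point X has camera coordinates R X + t; the wrist camera has in their place "hand_eye" (4x4, takes a point from camera to tool coordinates, whose origin is the TCP and whose axes are the tool frame's). Camera axes: x right, y down, z forward; pixel columns grow to the right and rows downward; lengths in mm; the calibration is good to about 2 mm. A picture is of the moment at which its call begins: read the wrist's pose just before it.
- job_done(): hands the job in, once; it reports no verdict.
Trained networks look in a picture, given as the dict that the camera call returned (one of the last four; its "shot" number tells which), for a name from the list of things; names that differ only in an ending like _2 or _b are one class to them, and where a whole thing is asked for, a point or a joint stands for the part that bears it (a point fixed in the world has none). Each returns a list of dicts, best first, with "p" (0 to 1); they miss things now and then, are a little off and sometimes report something else, mostly with a low value. They report only what shows in the picture. A call takes as long as a camera call. They do not tell look-alikes from the thing itself.
- masks_of(picture, thing): "mask" (384x512 bool, what is visible of it) and "box" ([left, top, right, bottom] in pixels, round what is visible of it).
The state is a dict: "time": time; "q": joint angles; "joint_vel": joint speeds; "tau": joint torques, N m; "position": TCP position; "orientation": TCP orientation; "wrist_force": force on the tool from outside, world axes, zero at the start; "torque": the same for the moment, N m; "width": finger opening in mm.
Only numpy, scipy, OpenCV 4.12 (cv2) and the standard library are available. Lean on these libraries where they do the work, as an engineer would, in place of code of your own. Each camera call takes 0.05 s, during which the arm holds its last target. There are 200 camera calls.

## Working session

There is one attempt and no reset: what is moved stays moved. The work goes in short steps, Python scripts to look and compute and a tool call to move; the robot and the scene stay as the last step left them, time stands still between calls to the robot, and variables do not carry over. Pictures are saved under pics/ and viewed, about 8 in all and at most 12, crops included, and the job is handed in when it is done.

Besides the shell and the picture viewer there is one more tool, called after "Request:" by a JSON object that holds its "fn" and its "kwargs". drive_tool: Moves the arm, as the interface text tells. Its arguments: {"type":"object","properties":{"motion":{"type":"string"},"grip_force":{"type":"number"}},"required":["motion"]}

```bash
mkdir -p pics
cat > h.py <<'E'
from workcell import *
import numpy as np, cv2, pickle
from scipy.spatial.transform import Rotation as Ro
def cam(name):
    s=state(); p=capture(name)
    if 'R' in p: R,t=np.array(p['R']),np.array(p['t']).ravel()
    else:
        T=np.eye(4); T[:3,:3]=Ro.from_euler('xyz',s['orientation'],degrees=True).as_matrix(); T[:3,3]=s['position']
        M=np.linalg.inv(T@np.array(p['hand_eye'])); R,t=M[:3,:3],M[:3,3]
    return p,R,t
def pts(p,R,t,mask):
    v,u=np.nonzero(mask&(p['range_z']>0)); z=p['range_z'][v,u]
    n=cv2.undistortPoints(np.stack([u,v],1).astype(float)[:,None],np.array(p['intrinsics']),np.array(p['distortion']))[:,0]
    return (np.c_[n*z[:,None],z]-t)@R, u, v
def save(p,n): cv2.imwrite(f'pics/{n}.png',p['img'][...,::-1])
E
python3 - <<'E'
from h import *
print(state())
ims=[]
for c in ('top','side'):
    p,R,t=cam(c); ims.append(p['img'])
    for th in ('key_blue','mould'):
        for d in masks_of(p,th):
            X,u,v=pts(p,R,t,d['mask']); 
            if len(X)<5: continue
            col=np.median(p['img'][d['mask']],0)
            print(c,th,round(d['p'],2),np.round(d['box']),'med',np.median(X,0).round(),'z98',np.percentile(X[:,2],98).round(),col,len(X))
    save(p,c)
E
```

```text
{'time': 0.0, 'q': array([-7.69199187e+01,  1.18841029e+01,  8.84022093e+01,  1.12046065e-03,
        7.98411571e+01, -8.62219827e+00]), 'joint_vel': array([-0.13763928, -0.06188366,  0.02664337,  0.12440168,  0.06253533,
        0.04480319]), 'tau': array([ 7.66423436e-04, -3.70875978e+01, -2.81416941e+01,  6.98786206e-02,
        3.60008958e-02, -1.74857441e-04]), 'position': array([ 212.44899777, -533.46704922,  204.31369548]), 'orientation': array([-1.79979800e+02,  1.25863366e-01, -6.82978971e+01]), 'wrist_force': array([-0.08007843, -0.20164078, -0.37872554]), 'torque': array([-0.02352014,  0.00735262,  0.03370305]), 'width': 94.01082718494207}
top key_blue 0.83 [235. 146. 265. 170.] med [559.  18.  75.] z98 80.0 [ 53. 118. 114.] 465
top key_blue 0.79 [297. 161. 323. 195.] med [ 517. -101.   88.] z98 95.0 [ 49.  77. 124.] 555
top key_blue 0.78 [325. 234. 365. 259.] med [ 381. -168.   74.] z98 80.0 [ 52. 112. 108.] 579
top mould 0.83 [110. 134. 219. 253.] med [483. 185.  76.] z98 83.0 [158. 150. 141.] 8511
side key_blue 0.88 [235. 155. 257. 177.] med [514. -98.  75.] z98 94.0 [38. 73. 99.] 411
side key_blue 0.63 [290. 141. 309. 177.] med [ 379. -160.   51.] z98 80.0 [ 32.  107.5  99. ] 378
side key_blue 0.55 [210. 186. 228. 226.] med [560.  29.  55.] z98 80.0 [ 30. 109. 103.] 424
side mould 0.98 [194. 227. 285. 316.] med [479. 215.  73.] z98 82.0 [178. 170. 160.] 7249
```

View pics/top.png

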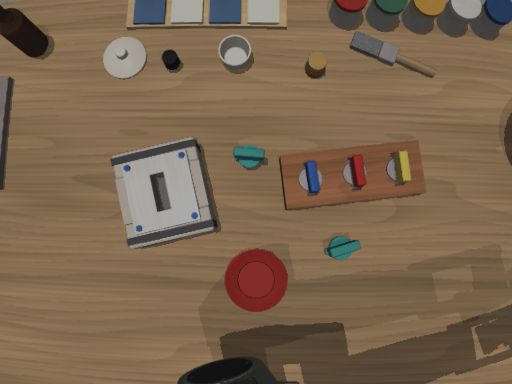

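View pics/side.png

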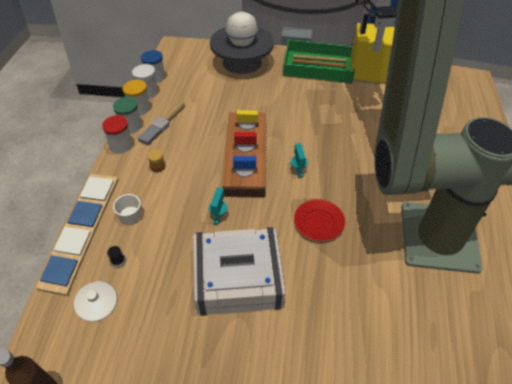

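The top view shows the blue key leftmost in the rack (313,177), red at (358,170), yellow at (404,167), and the slot at (161,192). The turquoise look-alikes stand loose at (249,156) and (343,248). Next I measure the blue grip and slot.

```bash
cat >> h.py <<'E'
def rect(P):
    (c,s,a)=cv2.minAreaRect(P[:,:2].astype(np.float32)); 
    if s[0]<s[1]: s=s[::-1]; a+=90
    return np.round(c,1),np.round(s,1),round((a+90)%180-90,1)
def blue(p): 
    h=cv2.cvtColor(p['img'],cv2.COLOR_RGB2HSV); return (h[...,0]>104)&(h[...,0]<128)&(h[...,1]>110)&(h[...,2]>40)
def near(X,c,r): return np.hypot(X[:,0]-c[0],X[:,1]-c[1])<r
def meas(name,gc=(517,-100),mc=(483,188),k=True,m=True):
    p,R,t=cam(name)
    full=np.ones(p['range_z'].shape,bool)
    if k:
        X,u,v=pts(p,R,t,blue(p)); X=X[near(X,gc,55)]
        if len(X)>30:
            zt=np.percentile(X[:,2],90); T=X[X[:,2]>zt-6]; print(name,'blue top z',zt.round(1),np.median(T[:,2]).round(1),'rect',rect(T),'mean',T.mean(0).round(1),len(T))
    if m:
        X,u,v=pts(p,R,t,full); g=near(X,mc,60); pl=g&(X[:,2]>70)&(X[:,2]<92)
        z=np.median(X[pl,2]); lo=g&(X[:,2]<z-12)
        # slot edges from the image: intersect rays of dark/low pixels with plate plane
        if lo.sum()>20:
            n=cv2.undistortPoints(np.stack([u[lo],v[lo]],1).astype(float)[:,None],np.array(p['intrinsics']),np.array(p['distortion']))[:,0]
            d=np.c_[n,np.ones(len(n))]@R; C=-R.T@t; Q=C+d*((z-C[2])/d[:,2])[:,None]
            Q=Q[near(Q,mc,45)]
            print(name,'plate z',z.round(1),'slot',rect(Q),'mean',Q.mean(0).round(1),len(Q))
        X,u,v=pts(p,R,t,blue(p)); s=near(X,mc,120)&(X[:,2]>70)
        M=np.zeros(full.shape,np.uint8); M[v[s],u[s]]=1
        nn,L=cv2.connectedComponents(M)
        S=np.array([np.r_[X[s][L[v[s],u[s]]==i].mean(0),(L==i).sum()] for i in range(1,nn) if (L==i).sum()>5]).reshape(-1,4)
        print('studs',S.round(1).tolist(), 'mean',S[:,:3].mean(0).round(1) if len(S) else '')
    return p
E
python3 - <<'E'
from h import *
meas('top'); meas('side'); p=capture('wrist'); print(p['hand_eye'],p['intrinsics'])
E
```

```text
top blue top z 94.0 92.5 rect (array([ 517.5, -104.8]), array([57.4, 16.2]), 8.6) mean [ 517.5 -104.6   92.4] 260
top plate z 80.0 slot (array([484.3, 186.2]), array([71.3, 26.9]), 14.7) mean [484.3 186.2  80. ] 501
studs [[556.4, 148.4, 82.9, 23.0], [530.2, 255.1, 83.4, 26.0], [439.9, 119.7, 82.9, 23.0], [413.6, 226.2, 82.9, 25.0]] mean [485.  187.3  83. ]
side blue top z 93.0 91.8 rect (array([ 516.9, -101.5]), array([56. , 14.5]), 6.7) mean [ 516.4 -100.9   91.7] 108
side plate z 79.1 slot (array([483.5, 190.1]), array([73.3, 23.1]), 14.1) mean [483.8 190.2  79.1] 317
studs [[439.8, 121.2, 83.0, 12.0], [555.3, 149.4, 82.9, 10.0], [412.4, 226.3, 82.1, 14.0], [528.9, 256.3, 82.5, 14.0]] mean [484.1 188.3  82.6]
[[ 9.99999705e-01 -5.57879397e-04  5.28286813e-04 -7.59293034e-01]
 [ 4.09213109e-04  9.68674796e-01  2.48332383e-01 -7.17017370e+01]
 [-6.50277640e-04 -2.48332093e-01  9.68674738e-01 -1.78717431e+02]
 [ 0.00000000e+00  0.00000000e+00  0.00000000e+00  1.00000000e+00]] [[286.80705566   0.         247.62441827]
 [  0.         286.80705566 193.02178911]
 [  0.           0.           1.        ]]
```

Request:
{"fn": "drive_tool", "kwargs": {"motion": "100 -29 -44 0 0;100 -29 -44 0 0;100 -29 -44 0 0;100 -29 -44 0 0;100 -29 -44 0 0;100 -29 -44 0 0;100 -29 -44 0 0;100 -29 -44 0 0"}}

```text
time: 1.45
position: [454.8, -187.1, 205.8]
orientation: [-180.0, -0.1, -68.3]
wrist_force: [0.3, -0.5, -0.4]
width: 93.3
```

Request:
{"fn": "drive_tool", "kwargs": {"motion": "100 -29 -44 0 0;100 -29 -44 0 0;100 0 0 10 7;100 0 0 10 7;100 0 0 0 0"}}

```text
time: 2.08
position: [513.5, -101.6, 184.6]
orientation: [179.9, 0.1, -82.2]
wrist_force: [0.6, -0.2, 0.4]
width: 94.2
```

```bash
cat >> h.py <<'E'
def go(x,y,z,yaw):
    s=state(); o=s['orientation']; M=Ro.from_euler('xyz',o,degrees=True).as_matrix()
    print('t',round(s['time'],2),'pos',np.round(s['position'],1),'o',np.round(o,2),'F',np.round(s['wrist_force'],1),'w',round(s['width'],1),'q',np.round(s['q'],1))
    print('tool shift',np.round(M.T@(np.array([x,y,z])-s['position']),1),'turn',round(o[2]-yaw,2))
E
python3 - <<'E'
from h import *
p=meas('wrist',m=False); save(p,'w1')
go(517,-103,60,-82)
E
```

```text
wrist blue top z 93.3 92.4 rect (array([ 516.6, -105.3]), array([57.5, 16.8]), 8.4) mean [ 517.6 -105.3   92.3] 1019
t 2.12 pos [ 514.  -102.   185.3] o [ 1.7997e+02  2.0000e-02 -8.2170e+01] F [-0.3  0.5  0.2] w 94.0 q [-20.7   6.7  96.7   0.   76.6  61.5]
tool shift [  1.5  -2.9 125.3] turn -0.17
```

View pics/w1.png

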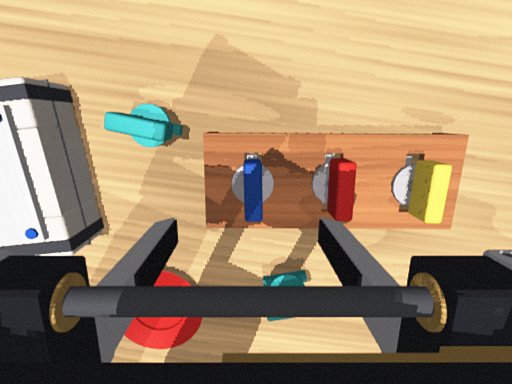

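The wrist view shows the blue grip at (254,188) between the jaws. All three views agree: centre (517,-105), top 93, yaw 8.4.

Request:
{"fn": "drive_tool", "kwargs": {"motion": "100 3 -3 30 0;100 0 0 40 0;100 0 0 35 0;100 0 0 20 0;100 0 0 0 0", "grip_force": 35}}

```text
time: 2.75
position: [516.3, -104.5, 59.3]
orientation: [179.8, 0.1, -82.3]
wrist_force: [-0.4, 0.2, 0.0]
width: 94.1
```

Run:
```python
from h import *
go(517,-105,60,-81.6)
```

```text
t 2.75 pos [ 516.3 -104.5   59.3] o [ 1.7984e+02  9.0000e-02 -8.2250e+01] F [-0.4  0.2  0. ] w 94.1 q [-20.9  15.9 102.3   0.   62.   61.4]
tool shift [ 0.6 -0.6 -0.7] turn -0.65
```

Request:
{"fn": "drive_tool", "kwargs": {"motion": "0 0 0 0 -0.6;0 0 0 0 0;0 0 0 0 0;0 0 0 0 0;0 0 0 0 0;0 0 0 0 0;0 0 0 0 0", "grip_force": 35}}

```text
time: 3.62
position: [517.5, -104.6, 60.4]
orientation: [180.0, 0.0, -81.7]
wrist_force: [-0.1, 0.6, -0.8]
width: 27.5
```

Request:
{"fn": "drive_tool", "kwargs": {"motion": "0 0 0 -15 0;0 0 0 -30 0;0 0 0 -40 0;0 0 0 -25 0;0 0 0 0 0"}}

```text
time: 4.25
position: [519.5, -105.3, 173.5]
orientation: [-179.7, -0.2, -81.7]
wrist_force: [0.2, -0.5, -2.7]
width: 17.6
```

Run:
```python
from h import *
s=state()
p=meas('wrist',m=False,gc=s['position'][:2])
p=meas('side',m=False,gc=s['position'][:2]);save(p,'s2')
go(484.5,187.5,170,-76)
```

```text
wrist blue top z 194.2 193.3 rect (array([ 519.2, -104.7]), array([58.3, 17.8]), 7.5) mean [ 521.2 -104.3  193.4] 2650
side blue top z 191.6 190.7 rect (array([517.5, -99.6]), array([52.3, 15.4]), 9.3) mean [ 516.  -100.   190.3] 71
t 4.35 pos [ 517.  -104.4  169.9] o [ 1.7995e+02  3.0000e-02 -8.1690e+01] F [ 0.1  0.5 -2.7] w 17.9 q [-20.8   8.   97.2   0.   74.9  60.9]
tool shift [-2.935e+02 -1.000e+01  1.000e-01] turn -5.69
```

View pics/s2.png

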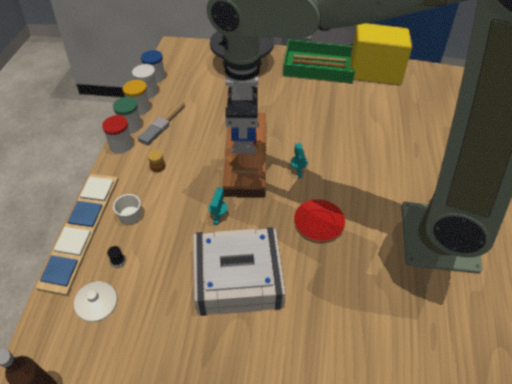

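The side view shows the key held clear of the rack by the gripper at (243,130), with red and yellow hidden behind it. The fingers only closed during the lift, so they hold the key about 10 mm higher on the grip. That is usable. Next, to the mould.

Request:
{"fn": "drive_tool", "kwargs": {"motion": "0 -30 -2 0 0;0 -48 -2 0 0;0 -48 -2 0 0;0 -48 -2 0 0;0 -48 -2 0 0;0 -42 0 0 0;0 -29 0 0 0;0 0 0 0 -5.7"}}

```text
time: 5.35
position: [482.8, 188.5, 168.1]
orientation: [179.7, 0.0, -75.6]
wrist_force: [0.0, -0.1, -1.3]
width: 17.5
```

Request:
{"fn": "drive_tool", "kwargs": {"motion": "0 0 0 0 0;0 0 0 0 0"}}

```text
time: 5.6
position: [484.4, 186.3, 169.3]
orientation: [179.9, 0.0, -76.1]
wrist_force: [-0.6, 0.2, -2.0]
width: 17.8
```

Run:
```python
from h import *
s=state(); gc=s['position'][:2]
p=meas('wrist',gc=gc); save(p,'w3')
p=meas('top',gc=gc)
p=meas('side',gc=gc); save(p,'s3')
go(484.5,187.5,170,-76)
```

```text
wrist blue top z 190.0 189.1 rect (array([487.4, 188.2]), array([64.8, 24.7]), 22.7) mean [486.3 187.5 189.7] 2656
wrist plate z 79.6 slot (array([503.1, 192.6]), array([30., 26.]), 13.9) mean [507.7 194.6  79.6] 544
studs [[527.9, 254.9, 82.6, 130.0], [554.4, 148.8, 82.6, 130.0], [488.6, 188.0, 188.0, 2925.0], [417.0, 226.2, 88.1, 65.0], [440.2, 120.5, 82.3, 65.0]] mean [485.6 187.7 104.7]
top blue top z 191.6 189.6 rect (array([462.3, 170.6]), array([35. ,  9.7]), -84.3) mean [461.4 178.7 193.6] 63
top plate z 80.1 slot (array([484.3, 185.7]), array([71. , 26.3]), 13.2) mean [470.9 178.6  80.1] 183
studs [[461.7, 177.3, 186.9, 96.0], [439.9, 119.6, 83.2, 23.0], [413.6, 226.0, 83.5, 25.0]] mean [438.4 174.3 117.9]
side plate z 79.0 slot (array([483.5, 190. ]), array([73.3, 23.1]), 14.1) mean [483.7 190.1  79. ] 318
studs [[439.5, 121.4, 83.1, 11.0], [555.4, 148.9, 82.2, 10.0], [412.2, 226.2, 81.6, 13.0], [528.8, 256.6, 83.0, 14.0]] mean [484.  188.3  82.5]
t 5.75 pos [485.1 186.2 170.1] o [179.96  -0.   -76.08] F [ 0.8  0.5 -1.9] w 17.7 q [11.5  7.  98.3 -0.  74.8 87.5]
tool shift [-1.4  0.2  0.1] turn -0.08
```

View pics/w3.png

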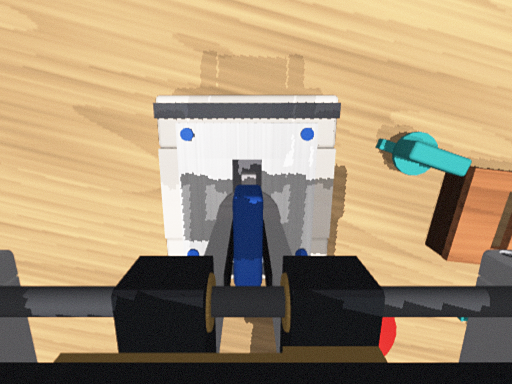

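The wrist view shows the key between the fingers at (248,235), lined up with the slot (dark gap at 248,165) and the studs symmetric about it. Before lowering I check for tilt in the grip.

Run:
```python
from h import *
s=state(); M=Ro.from_euler('xyz',s['orientation'],degrees=True).as_matrix()
p,R,t=cam('wrist')
X,u,v=pts(p,R,t,blue(p)); m=near(X,s['position'][:2],55)&(X[:,2]>150)
Y=(X[m]-s['position'])@M
print('tool pct',np.percentile(Y,[1,10,50,90,99],axis=0).round(1).tolist())
T=Y[np.abs(Y[:,0])<7]
for lo in range(-40,41,10):
    q=T[(T[:,1]>=lo)&(T[:,1]<lo+10)]
    if len(q): print(lo,len(q),np.percentile(q[:,2],[10,50,90]).round(1))
# steel below
A,u,v=pts(p,R,t,np.ones((384,512),bool)); a=near(A,s['position'][:2],50)&(A[:,2]>100)&(A[:,2]<158)
B=(A[a]-s['position'])@M; print('steel',len(B),np.percentile(B,[1,50,99],axis=0).round(1).tolist() if len(B) else '')
```

```text
tool pct [[-9.4, -29.0, -21.7], [-7.7, -28.1, -20.7], [-1.0, -5.5, -19.7], [6.2, 21.2, -16.8], [8.0, 27.8, 7.3]]
-30 641 [-20.8 -19.2   2. ]
-20 387 [-21.  -20.2 -19.3]
-10 369 [-20.8 -20.1 -19.3]
0 348 [-20.8 -19.9 -19.1]
10 336 [-20.7 -19.9 -19.1]
20 275 [-20.6 -19.8 -19.2]
steel 851 [[-23.2, -29.2, 20.5], [0.5, -10.4, 22.1], [22.1, 0.6, 52.9]]
```

Key is level and centred in the grip, with its underside 28 mm below the TCP. I lower to about 3 mm above the plate.

Request:
{"fn": "drive_tool", "kwargs": {"motion": "0 -0.8 0.7 10 0;0 0 0 15 0;0 0 0 15 0;0 0 0 10 0;0 0 0 8 0;0 0 0 0 0;0 0 0 0 0"}}

```text
time: 6.68
position: [484.8, 187.5, 112.9]
orientation: [-179.9, -0.0, -76.0]
wrist_force: [0.4, -0.5, -2.4]
width: 17.7
```

Run:
```python
from h import *
go(485,187,111,-76)
p,R,t=cam('wrist'); s=state(); M=Ro.from_euler('xyz',s['orientation'],degrees=True).as_matrix()
X,u,v=pts(p,R,t,blue(p)); m=near(X,s['position'][:2],55)&(X[:,2]>100)
Y=(X[m]-s['position'])@M; print(np.percentile(Y,[1,50,99],axis=0).round(1).tolist())
```

```text
t 6.67 pos [484.8 187.5 112.9] o [-179.94   -0.    -75.99] F [ 0.4 -0.5 -2.4] w 17.7 q [ 11.6  10.7 101.4   0.   67.9  87.6]
tool shift [ 0.5 -0.1  1.9] turn 0.01
[[-9.4, -28.8, -21.3], [-1.0, -5.5, -19.6], [7.9, 28.0, 7.7]]
```

No contact and no slip. Now the quarter turn.

Request:
{"fn": "drive_tool", "kwargs": {"motion": "0 0 0 0.5 -10;0 0 0 0 -10;0 0 0 0 -10;0 0 0 0 -10"}}

```text
time: 7.22
position: [484.9, 187.5, 112.7]
orientation: [-179.9, -0.1, -35.7]
wrist_force: [-1.2, -0.4, -2.4]
width: 17.5
```

Request:
{"fn": "drive_tool", "kwargs": {"motion": "0 0 0 0 -10;0 0 0 0 -10;0 0 0 0 -10;0 0 0 0 -10;0 0 0 0 -10;0 0 0 0 0;0 0 0 0 0"}}

```text
time: 8.1
position: [484.6, 187.4, 112.3]
orientation: [180.0, -0.0, 13.9]
wrist_force: [-0.1, 0.2, -1.7]
width: 17.6
```

Run:
```python
from h import *
go(485,187,111,14)
p,R,t=cam('wrist'); save(p,'w4'); s=state(); M=Ro.from_euler('xyz',s['orientation'],degrees=True).as_matrix()
X,u,v=pts(p,R,t,blue(p)); m=near(X,s['position'][:2],55)&(X[:,2]>100)
Y=(X[m]-s['position'])@M; print(np.percentile(Y,[1,50,99],axis=0).round(1).tolist())
```

```text
t 8.1 pos [484.6 187.4 112.3] o [ 1.800e+02 -5.000e-02  1.386e+01] F [-0.1  0.2 -1.7] w 17.6 q [ 11.6  10.7 101.4  -0.   67.8  -2.3]
tool shift [0.3 0.4 1.3] turn -0.14
[[-9.0, -29.8, -21.5], [-0.5, -6.2, -19.9], [8.4, 26.9, 6.8]]
```

Turned freely. I lower onto the plate in small steps, watching the force.

Request:
{"fn": "drive_tool", "kwargs": {"motion": "0 0 0 1.5 0;0 0 0 1 0;0 0 0 0 0"}}

```text
time: 8.52
position: [484.1, 187.3, 109.2]
orientation: [180.0, 0.0, 14.0]
wrist_force: [0.2, -0.4, -2.0]
width: 17.7
```

Request:
{"fn": "drive_tool", "kwargs": {"motion": "0 0 0 1 0;0 0 0 0 0"}}

```text
time: 8.78
position: [484.2, 187.3, 108.3]
orientation: [-180.0, 0.0, 14.0]
wrist_force: [0.2, -0.2, -2.4]
width: 17.8
```

Request:
{"fn": "drive_tool", "kwargs": {"motion": "40 0 0 0 0;40 0 0 0 0;50 0 0 0 0;60 0 0 0 0;70 0 0 0 0;80 0 0 0 0;80 0 0 0 0"}}

```text
time: 9.65
position: [484.3, 187.3, 108.4]
orientation: [-180.0, 0.0, 14.0]
wrist_force: [0.3, 0.2, -1.0]
width: 75.0
```

Request:
{"fn": "drive_tool", "kwargs": {"motion": "80 0 0 -20 0;80 0 0 -40 0;80 0 0 -40 0;80 0 0 -40 0;80 0 0 0 0;80 0 0 0 0"}}

```text
time: 10.4
position: [483.7, 187.2, 247.5]
orientation: [-180.0, 0.1, 14.0]
wrist_force: [0.7, 0.4, -1.2]
width: 75.2
```

Run:
```python
from h import *
go(485,187,250,14)
ps=[]
for c in ('wrist','top','side'):
    p=meas(c,gc=(484.5,187.5)); ps.append(p['img'])
cv2.imwrite('pics/f.png',np.hstack([ps[0],ps[2]])[:, :, ::-1][:, ::1])
im=cv2.resize(np.hstack([ps[0],ps[2]]),(800,300)); cv2.imwrite('pics/f.png',im[...,::-1])
```

```text
t 10.4 pos [483.7 187.2 247.5] o [-1.8e+02  8.0e-02  1.4e+01] F [ 0.7  0.4 -1.2] w 75.2 q [11.6  3.2 93.  -0.  83.9 -2.4]
tool shift [ 1.2  0.5 -2.6] turn 0.0
wrist blue top z 128.4 127.5 rect (array([483.8, 188. ]), array([58. , 16.5]), -75.6) mean [483.8 188.6 127.5] 840
wrist plate z 79.8 slot (array([482.4, 187.6]), array([71.8, 23.9]), 14.0) mean [479.9 187.5  79.8] 428
studs [[411.5, 226.4, 82.5, 73.0], [527.3, 255.0, 82.6, 71.0], [483.5, 189.8, 126.8, 881.0], [437.7, 120.2, 82.6, 63.0], [553.6, 149.0, 82.5, 64.0]] mean [482.7 188.1  91.4]
top blue top z 129.5 127.8 rect (array([483.9, 176.1]), array([76.1, 38.1]), 72.4) mean [485.9 184.5 132.6] 281
top plate z 80.2 slot (array([484.3, 186.4]), array([71.2, 26.5]), 14.5) mean [479.7 184.8  80.2] 188
studs [[556.0, 148.4, 83.2, 23.0], [520.9, 240.1, 140.4, 10.0], [485.0, 183.6, 127.4, 343.0], [440.1, 119.9, 82.7, 22.0]] mean [500.5 173.  108.4]
side blue top z 128.7 127.2 rect (array([483.9, 190. ]), array([57.5, 16.5]), -79.6) mean [484.2 192.6 127. ] 187
side plate z 79.3 slot (array([483.3, 190.6]), array([73.2, 22.5]), 14.0) mean [481.5 190.5  79.3] 119
studs [[439.1, 120.8, 82.4, 11.0], [554.8, 149.6, 82.2, 10.0], [483.0, 197.1, 124.0, 230.0], [412.1, 226.8, 82.0, 12.0], [528.8, 256.7, 83.2, 14.0]] mean [483.6 190.2  90.7]
```

View pics/f.png

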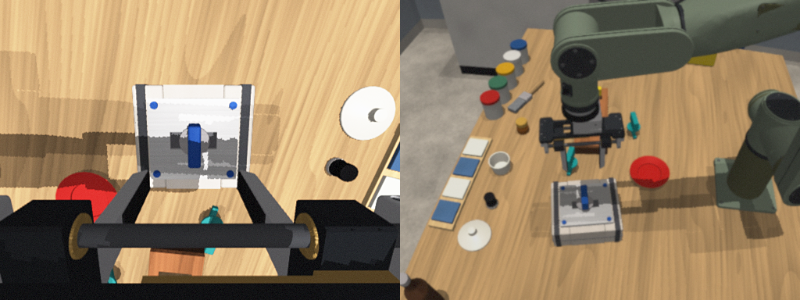

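The left panel shows the key standing crosswise in the slot at (195,147). The right panel shows it at (586,200), clear of the gripper. The grip top is at 128 mm (80+48), so it is seated, and it stands within about 2 mm of the slot centre.

```bash
python3 -c "
from h import *
job_done()"
```

```text
the job is handed in; nothing more can be done
```

I took the blue T-key from the rack, passed its head down through the slot and gave it a quarter turn. I set it on the plate, let go, raised the gripper to z ≈ 248 mm and handed the job in at about 10.5 s.

**Last checks:**
- **Seating:** the grip top stands at 128–129 mm in all three views. That is the 80 mm plate plus 48 mm of key, so the collar is flat on the plate.
- **Turn:** the key's yaw is about −76° against the slot's 14°, so the head lies crosswise. The side view read −79.6°, from far fewer pixels.
- **Centring:** the wrist view puts the key within about 2 mm of the slot centre. The top view's key reading was unusable because the gripper partly hid the key.
- **Forces:** wrist readings stayed below 3 N wherever I read them.

**What did not go to plan:** the fingers had not fully closed when the lift began, so they held the key about 14 mm higher on its grip than planned. It was level before I lowered it, and did not slip.

I did not view the red and yellow keys again after the lift; the gripper was never commanded near them after that.

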